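# Find the thread hand of a press cap and hold it off

### The arm

A 6-joint arm with a two-finger parallel gripper is mounted at the origin on the work surface. World frame = base frame: x ahead of the robot, y to its left, z up, the work surface at z = 0. Lengths are in m, angles in rad, forces in N, time in s.
With the tool pointing down it reaches from about 0.35 to 0.975 m from the base axis. Payload 4.9 kg.
Tool frame: the origin (TCP) lies between the finger pads; the fingertips stand 17 mm ahead of it and the grasp point (between the pads) lies 2 mm behind it; z points along the fingers, y is the direction in which the jaws open and shut (so a half turn about z gives the same grasp; the last joint's range is limited). The gripper opens to 85 mm and grips with 20 to 120 N. Pads are 22 mm wide; open, the fingers measure 114 mm over their backs; the gripper's body (76 mm by 85 mm) begins 54 mm behind the grasp point. The pads swing forward as they close: fully open they stand 13 mm farther back than shut.
Start: joints at [1.145, 0.053, 1.613, -0, 1.476, -0.119], TCP at [0.189, 0.596, 0.248] pointing down, gripper open.
Joint ranges: [-3.01, 3.01], [-1.01, 2.22], [0.06, 2.58], [-1.02, 4.17], [0.09, 2.62], [-3.14, 3.14]. Speed limits (rad/s): [2.57, 2.57, 3.14, 3.14, 3.14, 3.14].

### API

Orientations are given as a unit quaternion [w, x, y, z].
In Python, from plant import state, grab_frame, camera_model, job_done, find_in, silhouettes, landmark_of gives the robot as it stands.
- The arm moves only by the shell command python3 -m crank 'ROWS'. ROWS is JSON, a list of rows, each an object with "angular": the turn, a rotation vector about the tool's x, y, z each as a share of 5 degrees, from -1 to 1, a list of three; "delta_pos": the shift along the tool's x, y, z each as a share of 3 cm, from -1 to 1, a list of three; "gripper": the opening, from 0 (shut) to 1 (fully open). In form: [{"angular": [ax, ay, az], "delta_pos": [tx, ty, tz], "gripper": gripper}, ...]. A call has 1 to 12 rows; each row shifts and turns the commanded pose from where the row before left it, along the tool's axes as they then stand; what a row does not reach is not made up. A row lasts 1/8 s, in which the tool goes at most 62.5 mm and 10.7 degrees, less where a joint would pass 70% of its speed; a pose out of reach is approached as far as the arm can. A call with a number of a shift or a turn outside -1 to 1 is refused whole. A call with a gripper value outside its range is refused whole. The fingers move at their own pace and stop on an object; the grip force is fixed at half the most. Time passes only in rows, so rows that do not move let the fingers close. It gives the time, the measured TCP pose, the force and the opening at its end, in the units of the state.
- state(): the state, without advancing time (a new reading comes with each control period).
- grab_frame(name): name is "scene" or "top" or "wrist"; returns the picture (480x640x3 uint8, red, green, blue); there is no depth.
- camera_model(name): a dict with "camera_matrix" (3x3 intrinsics, pixels), "rvec" (rotation vector, rad) and "tvec" (3), from world to camera coordinates, as OpenCV has them; the wrist camera has in their place "mount" (4x4, takes a point from camera to tool coordinates, whose origin is the TCP and whose axes are the flange's). Camera axes: x right, y down, z forward; pixel columns grow to the right and rows downward; lengths in m; the calibration is good to about 2 mm. The wrist camera is an equidistant fisheye: a pixel r from the principal point sees the ray r / f radians off the axis. A picture is of the moment at which its call begins: read the wrist's pose just before it. camera_model takes no time and is no camera call.
- job_done(): hands the job in, once; it reports no verdict.
Trained networks look in the newest picture that a camera, given by its name, has taken for a name from the list of things; names that differ only in an ending like _2 or _b are one class to them, and where a whole thing is asked for, a point or a joint stands for the part that bears it (a point fixed in the world has none). Each returns a list of dicts, best first, with "conf" (0 to 1); they miss things now and then, are a little off and sometimes report something else, mostly with a low value. They report only what shows in the picture. A call takes as long as a camera call. They do not tell look-alikes from the thing itself.
- find_in(camera, target): "bbox" ([left, top, right, bottom] in pixels, round what is visible of it).
- silhouettes(camera, target): "mask" (480x640 bool, what is visible of it) and "bbox" ([left, top, right, bottom] in pixels, round what is visible of it).
- landmark_of(camera, target): "pixel" ([column, row] in pixels: a listed point, or the origin of a listed thing).
The state is a dict: "time": time; "joint_pos": joint angles; "joint_vel": joint speeds; "joint_efforts": joint torques, N m; "tool_pos": TCP position; "tool_rot": TCP orientation; "contact_force": force on the tool from outside, world axes, zero at the start; "ft_torque": the same for the moment, N m; "gripper_width": opening from 0.0 (shut) to 1.0 (fully open).
Only numpy, scipy, OpenCV 4.12 (cv2) and the standard library are available. Lean on these libraries where they do the work, as an engineer would, in place of code of your own. Each camera call takes 0.05 s, during which the arm holds its last target.

### The job

The red cap on the white cell press has to come off, but nobody wrote down whether its thread is right- or left-handed: try turning it each way until you find the way that loosens it, turn it out, then lift it off its stud. Finish while holding the red cap upright in the gripper, still, at least 10 cm above where it sat. Leave the grey cap screwed on and do not push the other things about.

Things in the scene. Friction and masses are not known exactly. Their poses are not given: they have to be found in the camera images.
- press: fixed white plastic two-plate cell press, 110 mm (x) by 230 mm (y) by 50 mm tall. Origin at the centre of its underside on the work surface, z up. Two steel studs, hidden under the red and the grey cap, stand on its upper face at y = +55 and -55 mm of its own frame. One is right-handed (loosens anticlockwise seen from above), the other left-handed (loosens clockwise)
- cap_red_mid (a point): ribbed round red screw cap, 44 mm diameter, 50 mm tall, about 0.12 kg, screwed upright on either stud, its rim on the press's upper face. Point: its centre, 25 mm above its rim; z up along its axis, x along the white index line on its top (at the start within 4 deg of the press's x). Which hand its stud has is random and cannot be seen. If the gripper turns on against a stop, the pads slip round the cap
- cap_grey_mid (a point): ribbed round grey screw cap, same size and shape as the red one, screwed on the other stud, 110 mm away: to be left alone. Point: its centre, 25 mm above its rim; x along the white index line on its top
- stud_plus (a point): foot of the stud at the press's y = +55 mm, on its upper face (50 mm above the work surface). Both studs have a hidden coarse quarter-turn thread. The tightening way, the cap meets a hard stop after 5 to 20 deg (it gives a little); the loosening way it runs easily 76 to 90 deg to another stop, without rising. At that stop it is free to lift; short of about 70 deg it cannot be lifted
- stud_minus (a point): foot of the stud at the press's y = -55 mm, on its upper face. Either stud reaches 21 mm up into its cap, so the cap is lifted straight for that much
- strip_mid (a point): loose black terminal strip with clear blocks, 45 x 150 x 27 mm, lying flat beside the press: leave alone. Point at its centre, 13 mm up; y along its length
- cell_mid (a point): loose aluminium box cell with a black top and two terminals, 30 x 110 x 81 mm, standing upright near the press, on the side away from the robot: leave alone. Point at its centre, 40 mm up; y along its width
- driver_mid (a point): loose green-handled screwdriver lying flat on the robot's side of the press, about 200 mm long: leave alone. Point at about its middle; x along its length
Mind the look-alikes: they are no part of the job. There is more than one size of the part that bears cap_red_mid; the job needs the smaller. Of the things shaped like the part that bears cap_grey_mid, the grey one is meant.

How it is judged:
On the way:
1. the red cap has been turned loose (more than 55 deg) while still down on its stud (angle between the x axis of cap_red_mid and the x axis of press, either way round above 0.96 rad and height (world z) of cap_red_mid below 0.085 m and contact force between cap_red and the fingers above 0.5 N), for 0.02 s.
At the end, for the whole second after the job is handed in: red cap held still (under 30 mm/s) by the fingers, upright within 0.3 rad, its centre over 170 mm above the work surface (it starts at 75), touching nothing else; grey cap still screwed down (turned under 0.3 rad, not lifted 5 mm); other things within 25 mm of their starts (height (world z) of cap_red_mid above 0.17 m and angle between cap_red_mid's own z axis and vertical below 0.3 rad and linear speed of cap_red below 0.03 m/s and contact force between cap_red and the fingers above 1 N and contact force between cap_red and press below 0.1 N and contact force between cap_red and cell below 0.1 N and contact force between cap_red and cap_grey below 0.1 N and height (world z) of cap_grey_mid between 0.07 and 0.08 m and angle between the x axis of cap_grey_mid and the x axis of press, either way round below 0.3 rad and angle between cap_grey_mid's own z axis and vertical below 0.1 rad and distance of each of strip_mid, cell_mid, driver_mid from where it was at the start of the episode below 0.025 m); the arm keeps its last pose, push and grip.
It fails at once if the red cap is dropped off the press (height (world z) of cap_red_mid below 0.06 m).
It fails at once if the grey cap is lifted or unscrewed (height (world z) of cap_grey_mid above 0.08 m or angle between the x axis of cap_grey_mid and the x axis of press, either way round above 0.4 rad).
It fails at once if the terminal strip is pushed more than 30 mm (distance of strip_mid from where it was at the start of the episode above 0.03 m).
It fails at once if the spare cell is pushed more than 30 mm (distance of cell_mid from where it was at the start of the episode above 0.03 m).
It fails at once if the screwdriver is pushed more than 30 mm (distance of driver_mid from where it was at the start of the episode above 0.03 m).
It also fails if it takes over 45 s, if anything falls off the work surface, if the arm or the gripper's body presses on something with over 40 N, if the wrist force passes 120 N, or if a joint passes its speed limit or range.

## Working session

There is one attempt and no reset: what is moved stays moved. The work goes in short steps, Python scripts to look and compute and a shell command to move; the robot and the scene stay as the last step left them, time stands still between calls to the robot, and variables do not carry over. Pictures are saved under pics/ and viewed, and the job is handed in when it is done.

```bash
ls; mkdir -p pics; python3 - <<'E'
from plant import *
import cv2
print(state())
for n in ("scene","top"):
    f=grab_frame(n); cv2.imwrite(f"pics/{n}0.png",f[:,:,::-1])
    c=camera_model(n); print(n,c)
    for t in ("cap_red_mid","cap_grey_mid","stud_plus","stud_minus","press","cell_mid","driver_mid","strip_mid"):
        print(t,[(d['pixel'],round(d['conf'],2)) for d in landmark_of(n,t)][:3])
print(camera_model("wrist"))
E
```

```text
pics
{'time': 0.0, 'joint_pos': array([ 1.14499686e+00,  5.33468444e-02,  1.61430974e+00,  4.28678495e-05,
        1.47603165e+00, -1.19016288e-01]), 'joint_vel': array([-0.00152762,  0.00066978, -0.00077248,  0.00036126, -0.0015383 ,
       -0.00131574]), 'joint_efforts': array([ 1.69310515e-03, -3.93677080e+01, -3.70182288e+01,  2.84431763e-05,
        7.04649225e-03, -4.49773125e-06]), 'tool_pos': array([0.18849418, 0.59526719, 0.24705981]), 'tool_rot': array([-3.02457390e-04,  1.52792713e-01,  9.88257704e-01, -1.00341054e-03]), 'contact_force': array([-0.1583741 , -0.27788796, -0.19633468]), 'ft_torque': array([-0.00026915, -0.03298142, -0.03777183]), 'gripper_width': 0.9989396862914133}
scene {'camera_matrix': array([[507.75762725,   0.        , 316.42510052],
       [  0.        , 507.75762725, 231.23136393],
       [  0.        ,   0.        ,   1.        ]]), 'rvec': array([ 1.30177487,  2.42612664, -0.74138659]), 'tvec': array([ 0.2692554 , -0.37788343,  1.1594757 ])}
cap_red_mid [([390.7, 246.3], 0.89), ([314.0, 193.7], 0.66)]
cap_grey_mid [([250.5, 183.4], 0.89), ([192.8, 
[... 685 characters left out ...]
, 263.9], 0.93)]
press [([350.3, 284.3], 0.87)]
cell_mid [([249.9, 235.6], 0.78)]
driver_mid [([377.2, 354.6], 0.92), ([383.5, 259.1], 0.47)]
strip_mid [([346.7, 205.7], 0.83)]
{'camera_matrix': array([[371.64829954,   0.        , 320.03081411],
       [  0.        , 371.64829954, 237.71500866],
       [  0.        ,   0.        ,   1.        ]]), 'mount': array([[-8.03635835e-04, -9.50942062e-01, -3.09367983e-01,
         7.86934556e-02],
       [ 9.99999299e-01, -4.95026547e-04, -1.07604447e-03,
        -1.46344927e-05],
       [ 8.70110580e-04, -3.09368631e-01,  9.50941793e-01,
        -1.24972972e-01],
       [ 0.00000000e+00,  0.00000000e+00,  0.00000000e+00,
         1.00000000e+00]])}
```

View pics/scene0.png

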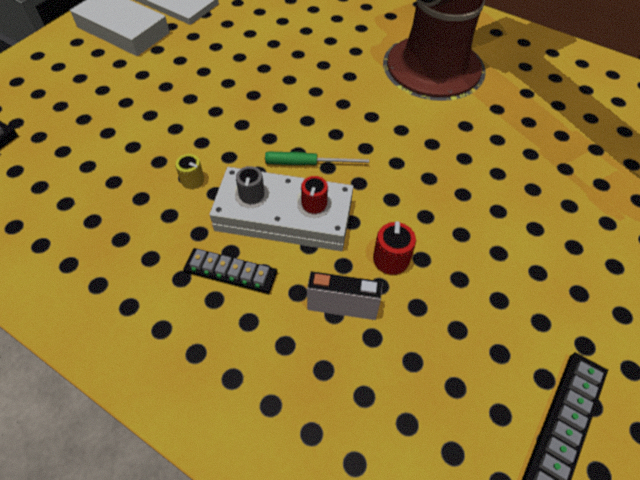

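View pics/top0.png

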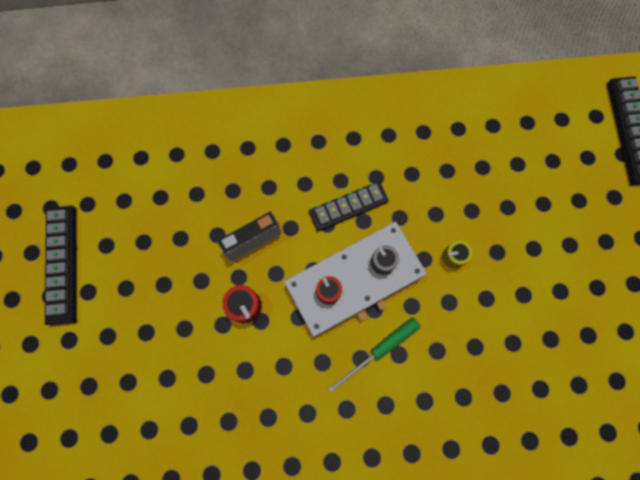

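The red cap on the press shows at scene (314,195) and top (329,290). The larger red cap, beside the press at scene (393,248) and top (241,304), is the look-alike.

```bash
cat > h.py <<'E'
from plant import *
import cv2, numpy as np
from scipy.spatial.transform import Rotation as R
def cam(n):
    c=camera_model(n); K=np.array(c['camera_matrix']); Rm=cv2.Rodrigues(np.array(c['rvec'],float))[0]; t=np.array(c['tvec'],float); return K,Rm,t
def proj(n,P):
    K,Rm,t=cam(n); q=K@(Rm@np.array(P,float)+t); return q[:2]/q[2]
def onz(n,p,z):
    K,Rm,t=cam(n); d=Rm.T@np.linalg.inv(K)@[p[0],p[1],1]; o=-Rm.T@t; return o+d*(z-o[2])/d[2]
def tri(ps,pt):
    P=[]
    for n in("scene","top"):
        K,Rm,t=cam(n); P.append(K@np.c_[Rm,t])
    X=cv2.triangulatePoints(P[0],P[1],np.array(ps,float),np.array(pt,float))[:,0]; return X[:3]/X[3]
def tcp():
    s=state(); q=s['tool_rot']; return s['tool_pos'],R.from_quat([q[1],q[2],q[3],q[0]]),s
E
python3 - <<'E'
from h import *
print("press corners top z=.05", [onz("top",p,.05)[:2].round(4) for p in ((286,284),(394,224),(427,272),(314,335))])
I=[]
for n,z in(("scene",.075),("top",.075)):
    grab_frame(n)
    for t in ("cap_red_mid","cap_grey_mid"):
        for d in silhouettes(n,t):
            m=d['mask']; y,x=np.nonzero(m); print(n,t,round(d['conf'],2),d['bbox'],x.mean().round(1),y.mean().round(1),onz(n,(x.mean(),y.mean()),z).round(4))
    print([ (n,t,onz(n,landmark_of(n,t)[0]['pixel'],.05).round(4)) for t in("stud_plus","stud_minus")])
E
python3 - <<'E'
import cv2
a=cv2.imread('pics/top0.png')[220:350,270:440]; cv2.imwrite('pics/top_c.png',cv2.resize(a,None,fx=4,fy=4,interpolation=cv2.INTER_CUBIC))
E
```

```text
press corners top z=.05 [array([0.5375, 0.0854]), array([ 0.6276, -0.119 ]), array([ 0.5344, -0.1662]), array([0.4441, 0.0447])]
scene cap_red_mid 0.92 [299.6, 175.3, 331.5, 214.7] 313.8 194.8 [0.5159 0.0112 0.075 ]
scene cap_red_mid 0.69 [368.7, 221.2, 413.6, 272.8] 393.8 248.2 [0.5348 0.1731 0.075 ]
scene cap_red_mid 0.44 [185.8, 249.9, 277.6, 293.1] 230.3 270.8 [ 0.7076 -0.0127  0.075 ]
scene cap_grey_mid 0.82 [237.2, 163.8, 266.0, 204.5] 250.0 185.1 [ 0.5588 -0.09    0.075 ]
scene cap_grey_mid 0.71 [177.4, 150.8, 207.2, 188.0] 189.9 171.1 [ 0.5918 -0.1947  0.075 ]
[('scene', 'stud_plus', array([0.5178, 0.0105, 0.05  ])), ('scene', 'stud_minus', array([ 0.562 , -0.0913,  0.05  ]))]
top cap_red_mid 0.65 [315.8, 275.3, 340.8, 301.4] 327.9 289.5 [0.5175 0.0134 0.075 ]
top cap_red_mid 0.6 [285.2, 225.0, 423.8, 335.1] 353.9 279.8 [ 0.53   -0.0328  0.075 ]
top cap_red_mid 0.56 [225.6, 285.9, 263.0, 322.4] 241.4 303.8 [0.5076 0.163  0.075 ]
top cap_grey_mid 0.89 [371.6, 247.6, 397.3, 278.8] 383.5 260.0 [ 0.5594 -0.0882  0.075 ]
top cap_grey_mid 0.56 [441.4, 237.4, 472.2, 271.0] 456.5 253.7 [ 0.558  -0.2163  0.075 ]
[('top', 'stud_plus', array([0.5172, 0.0147, 0.05  ])), ('top', 'stud_minus', array([ 0.5616, -0.0856,  0.05  ]))]
```

View pics/top_c.png

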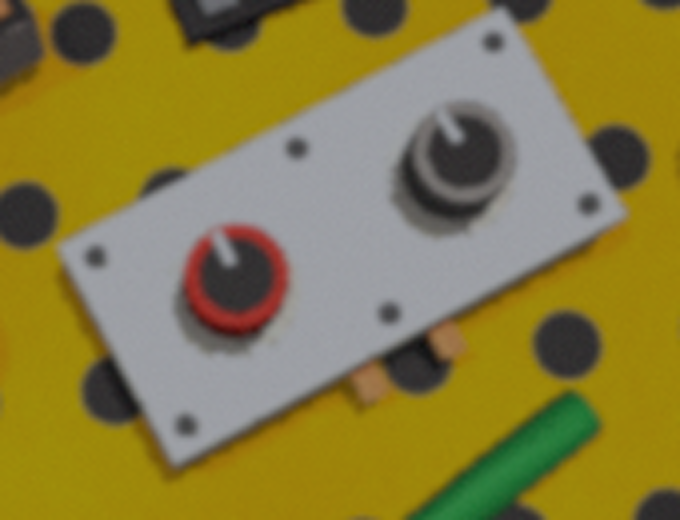

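```bash
python3 -m crank '[{"angular":[0,0,0],"delta_pos":[-1,-0.94,0],"gripper":1},{"angular":[0,0,0],"delta_pos":[-1,-0.94,0],"gripper":1},{"angular":[0,0,0],"delta_pos":[-1,-0.94,0],"gripper":1},{"angular":[0,0,0],"delta_pos":[-1,-0.94,0],"gripper":1},{"angular":[0,0,0],"delta_pos":[-1,-0.94,0],"gripper":1},{"angular":[0,0,0],"delta_pos":[-1,-0.94,0],"gripper":1},{"angular":[0,0,0],"delta_pos":[-1,-0.94,0],"gripper":1},{"angular":[0,0,0],"delta_pos":[-1,-0.94,0],"gripper":1},{"angular":[0,0,0],"delta_pos":[-1,-0.94,0],"gripper":1},{"angular":[0,0,0],"delta_pos":[-1,-0.94,0],"gripper":1},{"angular":[0,0,0],"delta_pos":[-1,-0.94,0],"gripper":1},{"angular":[0,0,0],"delta_pos":[-1,-0.94,0],"gripper":1}]' && python3 -m crank '[{"angular":[0,0,0],"delta_pos":[-1,-0.94,0],"gripper":1},{"angular":[0,0,0],"delta_pos":[-1,-0.94,0],"gripper":1},{"angular":[0,0,0],"delta_pos":[-1,-0.94,0],"gripper":1},{"angular":[0,0,0],"delta_pos":[-1,-0.94,0],"gripper":1},{"angular":[0,0,0],"delta_pos":[-0.25,-0.25,0],"gripper":1}]' && python3 -m crank '[{"angular":[0,0,1],"delta_pos":[0,0,0],"gripper":1},{"angular":[0,0,1],"delta_pos":[0,0,0],"gripper":1},{"angular":[0,0,1],"delta_pos":[0,0,0],"gripper":1},{"angular":[0,0,1],"delta_pos":[0,0,0],"gripper":1},{"angular":[0,0,1],"delta_pos":[0,0,0],"gripper":1},{"angular":[0,0,1],"delta_pos":[0,0,0],"gripper":1},{"angular":[0,0,1],"delta_pos":[0,0,0],"gripper":1},{"angular":[0,0,1],"delta_pos":[0,0,0],"gripper":1},{"angular":[0,0,1],"delta_pos":[0,0,0],"gripper":1},{"angular":[0,0,1],"delta_pos":[0,0,0],"gripper":1},{"angular":[0,0,1],"delta_pos":[0,0,0],"gripper":1},{"angular":[0,0,1],"delta_pos":[0,0,0],"gripper":1}]' && python3 -m crank '[{"angular":[0,0,1],"delta_pos":[0,0,0],"gripper":1},{"angular":[0,0,1],"delta_pos":[0,0,0],"gripper":1},{"angular":[0,0,0.5],"delta_pos":[0,0,0],"gripper":1},{"angular":[0,0,0],"delta_pos":[0,0,0],"gripper":1}]'
cat > w.py <<'E'
from h import *
import sys
p,Rt,s=tcp()
f=grab_frame("wrist"); cv2.imwrite(f"pics/w{sys.argv[1]}.png",f[:,:,::-1])
c=camera_model("wrist"); K=c['camera_matrix']; M=c['mount']
def won(px,z):
    u=np.array(px,float)-[K[0,2],K[1,2]]; r=np.hypot(*u); th=r/K[0,0]
    d=np.r_[np.sin(th)*u/max(r,1e-9),np.cos(th)]
    d=Rt.apply(M[:3,:3]@d); o=p+Rt.apply(M[:3,3]); return o+d*(z-o[2])/d[2]
def wproj(P):
    q=M[:3,:3].T@(Rt.inv().apply(np.array(P,float)-p)-M[:3,3]); th=np.arctan2(np.hypot(*q[:2]),q[2]); h=np.hypot(*q[:2]); return np.array([K[0,2],K[1,2]])+K[0,0]*th*q[:2]/h
print("t",s['time'],"tcp",p.round(4),"yang",np.degrees(np.arctan2(*Rt.apply([0,1,0])[1::-1])).round(2),"z",Rt.apply([0,0,1]).round(3),"j",np.round(s['joint_pos'],3),"F",np.round(s['contact_force'],1),np.round(s['ft_torque'],2),"g",s['gripper_width'])
E
python3 - <<'E'
import sys; sys.argv=['','1']
exec(open('w.py').read())
print(wproj([.516,.012,.1]))
for d in silhouettes("wrist","cap_red_mid"):
    y,x=np.nonzero(d['mask']); print(round(d['conf'],2),d['bbox'],x.mean(),y.mean())
print([ (d['pixel'],d['conf']) for d in landmark_of("wrist","cap_red_mid")],[(onz("top",(329,289.5),.1))])
print([ (t,won(landmark_of("wrist",t)[0]['pixel'],.05)) for t in ("stud_plus","stud_minus")])
E
```

```text
time: 2.9
tool_pos: [0.4303, 0.1632, 0.2486]
tool_rot: [0.0, 0.153, 0.988, 0.0]
contact_force: [0.8, -0.8, 0.5]
gripper_width: 0.999
time: 3.52
tool_pos: [0.5156, 0.0096, 0.2483]
tool_rot: [-0.0, 0.154, 0.988, -0.0]
contact_force: [0.1, 0.1, 0.3]
gripper_width: 0.999
time: 5.03
tool_pos: [0.5146, 0.0122, 0.2484]
tool_rot: [-0.0, 0.627, 0.779, 0.0]
contact_force: [0.4, -0.2, 0.7]
gripper_width: 0.999
time: 5.52
tool_pos: [0.5147, 0.012, 0.2484]
tool_rot: [-0.0, 0.707, 0.707, 0.0]
contact_force: [0.1, -0.3, 0.3]
gripper_width: 0.997
t 5.525 tcp [0.5147 0.012  0.2484] yang 0.01 z [-0.  0. -1.] j [-0.121 -0.215  1.865  0.     1.492 -0.122] F [ 0.1 -0.3  0.3] [-0.05 -0.01 -0.  ] g 0.9973966144528691
[321.16902438 225.3608251 ]
0.8 [275.3, 0.0, 354.1, 80.7] 314.5018899622008 36.48572028559429
0.63 [290.7, 185.7, 347.5, 247.0] 320.9013593586616 218.83199721157197
[([313.1, 38.2], 0.97), ([321.9, 216.7], 0.81), ([365.4, 324.2], 0.32)] [array([0.51439504, 0.01246437, 0.1       ])]Traceback (most recent call last):
  File "<stdin>", line 7, in <module>
IndexError: list index out of range
```

View pics/w1.png

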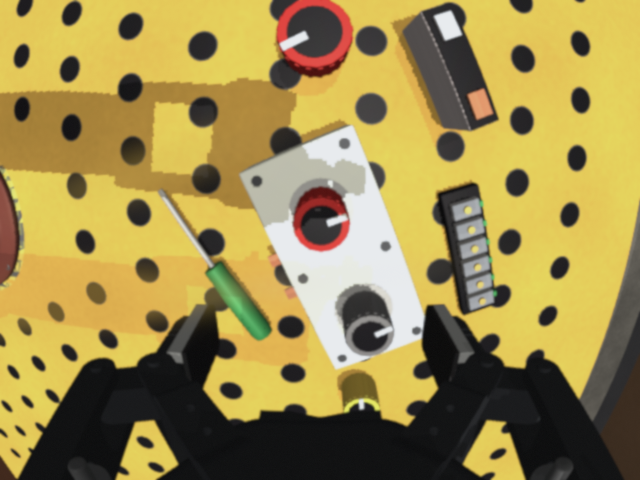

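The wrist view shows the red cap's top ring centred at about (321,222). The grey cap is at (368,335), with the screwdriver on the left and the cell and strip on the right.

```bash
python3 - <<'E'
import sys; sys.argv=['','2']
exec(open('w.py').read())
a=f[170:270,260:380,::-1]; cv2.imwrite('pics/w2c.png',cv2.resize(a,None,fx=6,fy=6,interpolation=cv2.INTER_CUBIC))
for px in ((321,222),(321,224)): print(won(px,.1))
E
```

```text
t 5.725 tcp [0.5148 0.0116 0.2483] yang -0.04 z [-0.  0. -1.] j [-0.122 -0.215  1.865  0.     1.491 -0.122] F [-0.2 -0.2  0.2] [ 0.06 -0.01  0.02] g 1.0012641273376564
[0.51606411 0.01418483 0.1       ]
[0.51606303 0.01259671 0.1       ]
```

View pics/w2c.png

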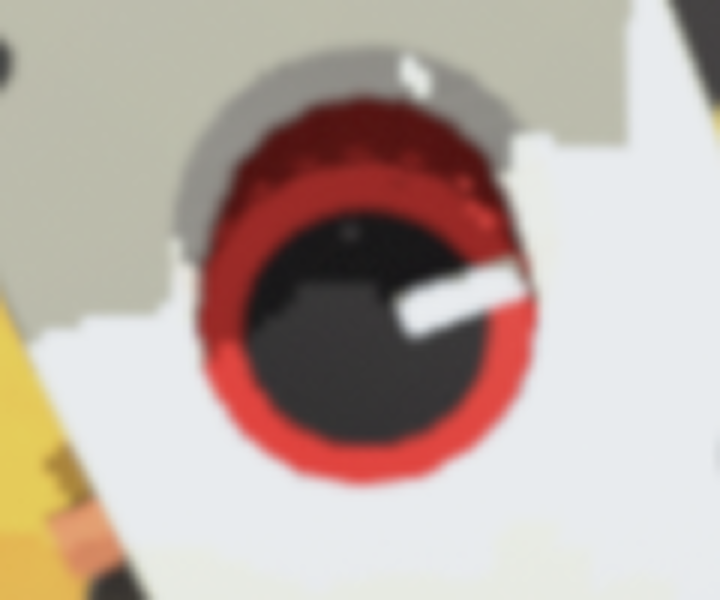

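```bash
python3 -m crank '[{"angular":[0,0,0],"delta_pos":[0.02,0.02,1],"gripper":1},{"angular":[0,0,0],"delta_pos":[0,0,1],"gripper":1},{"angular":[0,0,0],"delta_pos":[0,0,1],"gripper":1},{"angular":[0,0,0],"delta_pos":[0,0,1],"gripper":1},{"angular":[0,0,0],"delta_pos":[0,0,0.8],"gripper":1},{"angular":[0,0,0],"delta_pos":[0,0,0.5],"gripper":1},{"angular":[0,0,0],"delta_pos":[0,0,0.37],"gripper":1},{"angular":[0,0,0],"delta_pos":[0,0,0],"gripper":1}]' && python3 -m crank '[{"angular":[0,0,0],"delta_pos":[0,0,0],"gripper":0.35},{"angular":[0,0,0],"delta_pos":[0,0,0],"gripper":0.2},{"angular":[0,0,0],"delta_pos":[0,0,0],"gripper":0},{"angular":[0,0,0],"delta_pos":[0,0,0],"gripper":0},{"angular":[0,0,0],"delta_pos":[0,0,0],"gripper":0},{"angular":[0,0,0],"delta_pos":[0,0,0],"gripper":0}]'; python3 w.py 3
```

```text
time: 6.78
tool_pos: [0.5153, 0.0119, 0.0778]
tool_rot: [-0.0, 0.708, 0.707, -0.0]
contact_force: [0.8, -0.5, 0.4]
gripper_width: 0.999
time: 7.52
tool_pos: [0.5162, 0.0118, 0.0794]
tool_rot: [0.001, 0.708, 0.707, 0.0]
contact_force: [-2.2, -0.6, 5.5]
gripper_width: 0.502
t 7.525 tcp [0.5162 0.0118 0.0794] yang -0.08 z [ 0.001 -0.    -1.   ] j [-0.121 -0.037  2.002 -0.     1.176 -0.12 ] F [-2.2 -0.6  5.5] [ 0.06  0.31 -0.  ] g 0.5022800598938204
```

View pics/w3.png

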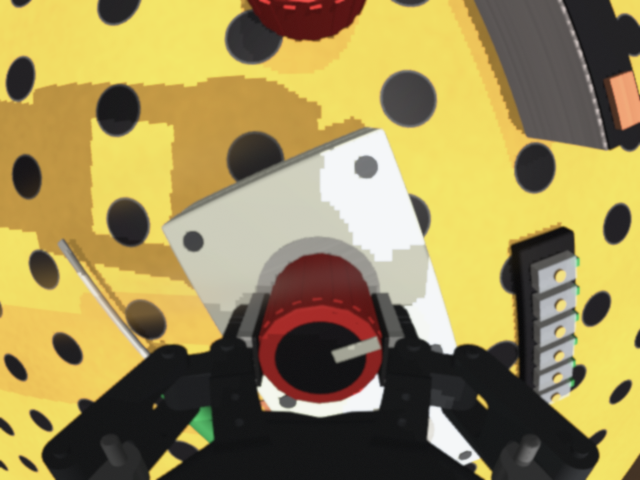

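The cap is held: opening 0.50, with its index line near (355,348). I'll try anticlockwise first.

```bash
python3 -m crank '[{"angular":[0,0,-0.6],"delta_pos":[0,0,0],"gripper":0},{"angular":[0,0,-0.6],"delta_pos":[0,0,0],"gripper":0},{"angular":[0,0,-0.6],"delta_pos":[0,0,0],"gripper":0},{"angular":[0,0,-0.6],"delta_pos":[0,0,0],"gripper":0}]';python3 w.py 4;  python3 -m crank '[{"angular":[0,0,-0.6],"delta_pos":[0,0,0],"gripper":0},{"angular":[0,0,-0.6],"delta_pos":[0,0,0],"gripper":0},{"angular":[0,0,-0.6],"delta_pos":[0,0,0],"gripper":0},{"angular":[0,0,-0.6],"delta_pos":[0,0,0],"gripper":0}]';python3 w.py 5
```

```text
time: 8.07
tool_pos: [0.5161, 0.0122, 0.0794]
tool_rot: [0.0, 0.629, 0.777, 0.001]
contact_force: [-2.7, 1.9, 5.1]
gripper_width: 0.504
t 8.075 tcp [0.5161 0.0122 0.0794] yang 12.01 z [ 0.001  0.001 -1.   ] j [-1.210e-01 -3.800e-02  2.002e+00  1.000e-03  1.176e+00 -3.310e-01] F [-2.7  1.9  5.1] [ 0.22  0.4  -0.08] g 0.5035657787910112
time: 8.62
tool_pos: [0.5163, 0.0121, 0.0794]
tool_rot: [0.001, 0.545, 0.839, 0.001]
contact_force: [-1.6, 2.3, 5.5]
gripper_width: 0.503
t 8.625 tcp [0.5163 0.0121 0.0794] yang 24.01 z [ 0.002  0.001 -1.   ] j [-1.210e-01 -3.700e-02  2.002e+00  1.000e-03  1.176e+00 -5.400e-01] F [-1.6  2.3  5.5] [ 0.24  0.23 -0.09] g 0.5028263179558544
```

View pics/w5.png

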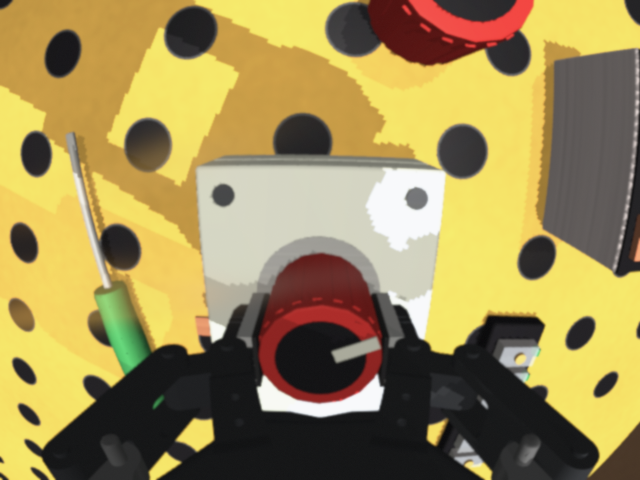

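The index line stayed fixed in the gripper view through 24° with only 0.09 N m about the axis. That is past the largest tightening stop, so anticlockwise loosens. I'll keep turning.

```bash
python3 -m crank '[{"angular":[0,0,-0.6],"delta_pos":[0,0,0],"gripper":0},{"angular":[0,0,-0.6],"delta_pos":[0,0,0],"gripper":0},{"angular":[0,0,-0.6],"delta_pos":[0,0,0],"gripper":0},{"angular":[0,0,-0.6],"delta_pos":[0,0,0],"gripper":0},{"angular":[0,0,-0.6],"delta_pos":[0,0,0],"gripper":0},{"angular":[0,0,-0.6],"delta_pos":[0,0,0],"gripper":0},{"angular":[0,0,-0.6],"delta_pos":[0,0,0],"gripper":0},{"angular":[0,0,-0.6],"delta_pos":[0,0,0],"gripper":0},{"angular":[0,0,-0.6],"delta_pos":[0,0,0],"gripper":0},{"angular":[0,0,-0.6],"delta_pos":[0,0,0],"gripper":0},{"angular":[0,0,-0.6],"delta_pos":[0,0,0],"gripper":0},{"angular":[0,0,-0.6],"delta_pos":[0,0,0],"gripper":0}]';python3 w.py 6;  python3 -m crank '[{"angular":[0,0,-0.6],"delta_pos":[0,0,0],"gripper":0},{"angular":[0,0,-0.6],"delta_pos":[0,0,0],"gripper":0},{"angular":[0,0,-0.6],"delta_pos":[0,0,0],"gripper":0},{"angular":[0,0,-0.6],"delta_pos":[0,0,0],"gripper":0},{"angular":[0,0,-0.6],"delta_pos":[0,0,0],"gripper":0}]';python3 w.py 7
```

```text
time: 10.18
tool_pos: [0.5165, 0.0121, 0.0794]
tool_rot: [0.001, 0.259, 0.966, 0.001]
contact_force: [-0.3, 0.5, 4.7]
gripper_width: 0.5
t 10.175 tcp [0.5165 0.0121 0.0794] yang 60.0 z [ 0.002  0.001 -1.   ] j [-1.210e-01 -3.700e-02  2.002e+00  1.000e-03  1.175e+00 -1.169e+00] F [-0.3  0.5  4.7] [ 0.25  0.17 -0.04] g 0.49967727119406796
time: 10.85
tool_pos: [0.5165, 0.012, 0.0794]
tool_rot: [0.001, 0.131, 0.991, 0.0]
contact_force: [0.5, 0.1, 4.8]
gripper_width: 0.504
t 10.85 tcp [0.5165 0.012  0.0794] yang 74.98 z [ 0.002  0.    -1.   ] j [-1.210e-01 -3.700e-02  2.002e+00  1.000e-03  1.175e+00 -1.430e+00] F [0.5 0.1 4.8] [ 0.26  0.15 -0.06] g 0.5038771404771606
```

View pics/w7.png

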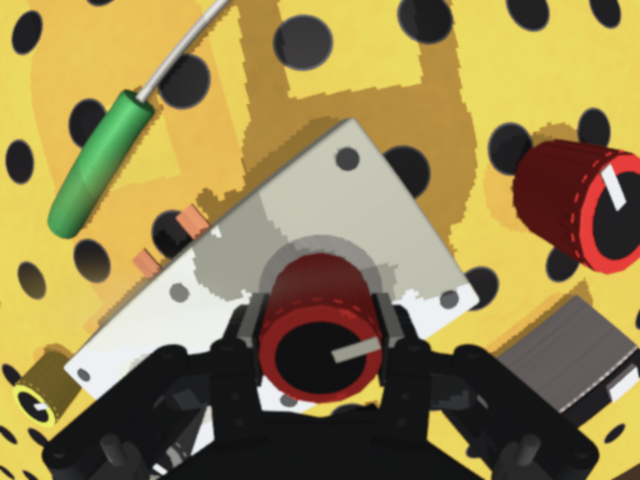

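The cap is still running freely at 75°, with its index line unchanged between the jaws at (355,348). I'll go on to the stop.

```bash
python3 -m crank '[{"angular":[0,0,-0.5],"delta_pos":[0,0,0],"gripper":0},{"angular":[0,0,-0.5],"delta_pos":[0,0,0],"gripper":0}]'; python3 w.py 8; python3 -m crank '[{"angular":[0,0,-0.5],"delta_pos":[0,0,0],"gripper":0},{"angular":[0,0,-0.5],"delta_pos":[0,0,0],"gripper":0}]'; python3 w.py 9;python3 -m crank '[{"angular":[0,0,-0.5],"delta_pos":[0,0,0],"gripper":0},{"angular":[0,0,-0.5],"delta_pos":[0,0,0],"gripper":0}]'; python3 w.py 10
```

```text
time: 11.15
tool_pos: [0.5165, 0.012, 0.0794]
tool_rot: [0.001, 0.088, 0.996, 0.0]
contact_force: [-0.6, 0.9, 5.6]
gripper_width: 0.498
t 11.15 tcp [0.5165 0.012  0.0794] yang 79.96 z [ 0.002  0.    -1.   ] j [-1.210e-01 -3.700e-02  2.002e+00  1.000e-03  1.175e+00 -1.517e+00] F [-0.6  0.9  5.6] [ 0.21  0.15 -0.06] g 0.49803348968735844
time: 11.45
tool_pos: [0.5163, 0.0119, 0.0794]
tool_rot: [0.001, 0.044, 0.999, 0.0]
contact_force: [-1.7, -0.6, 7.0]
gripper_width: 0.502
t 11.45 tcp [0.5163 0.0119 0.0794] yang 84.95 z [ 0.001 -0.    -1.   ] j [-0.121 -0.037  2.002  0.     1.176 -1.604] F [-1.7 -0.6  7. ] [ 0.12  0.36 -0.14] g 0.5019753916644122
time: 11.75
tool_pos: [0.5162, 0.0119, 0.0794]
tool_rot: [0.001, 0.001, 1.0, 0.0]
contact_force: [-2.8, 0.2, 7.3]
gripper_width: 0.498
t 11.75 tcp [0.5162 0.0119 0.0794] yang 89.83 z [ 0.001  0.001 -1.   ] j [-1.210e-01 -3.700e-02  2.002e+00  1.000e-03  1.176e+00 -1.690e+00] F [-2.8  0.2  7.3] [ 0.1   0.37 -0.97] g 0.4980186627604355
```

The torque jumped to 0.97 N m near 88–90°, so that is the loosening stop. I'll back off a little and lift gently.

```bash
python3 -m crank '[{"angular":[0,0,0.2],"delta_pos":[0,0,0],"gripper":0},{"angular":[0,0,0],"delta_pos":[0,0,-0.15],"gripper":0},{"angular":[0,0,0],"delta_pos":[0,0,-0.15],"gripper":0},{"angular":[0,0,0],"delta_pos":[0,0,-0.15],"gripper":0}]'; python3 w.py 11
```

```text
time: 12.3
tool_pos: [0.5152, 0.013, 0.088]
tool_rot: [0.001, 0.01, 1.0, 0.002]
contact_force: [11.2, 3.7, -20.8]
gripper_width: 0.499
t 12.3 tcp [0.5152 0.013  0.088 ] yang 88.8 z [ 0.002  0.003 -1.   ] j [-0.121 -0.053  2.     0.004  1.193 -1.672] F [ 11.2   3.7 -20.8] [ 0.53 -2.11 -0.47] g 0.4994931099985354
```

View pics/w11.png

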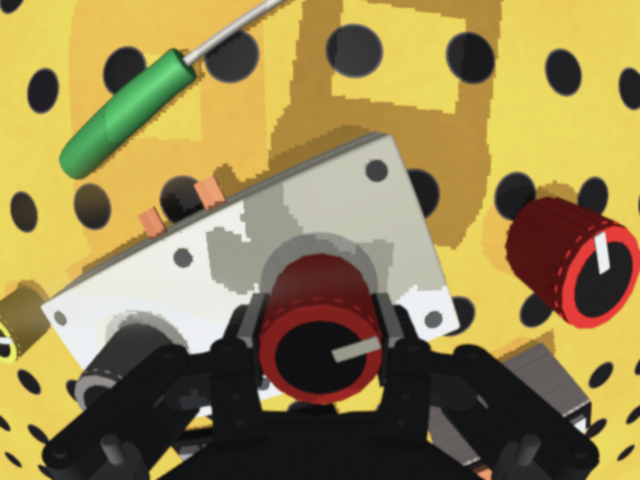

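The cap looks the same in the gripper view after 9 mm of rise, so it is coming up with the tool. It drags at 21 N down and 11 N along +x, so I'll ease the commanded pose toward +x and check from outside.

```bash
python3 -m crank '[{"angular":[0,0,0],"delta_pos":[-0.04,0.02,0],"gripper":0},{"angular":[0,0,0],"delta_pos":[0,0,0],"gripper":0}]'; python3 w.py 12; python3 -c "
from h import *
f=grab_frame('scene'); cv2.imwrite('pics/s1.png',cv2.resize(f[120:270,200:400,::-1],None,fx=4,fy=4,interpolation=cv2.INTER_CUBIC))"
```

```text
time: 12.6
tool_pos: [0.5157, 0.0131, 0.0899]
tool_rot: [-0.001, 0.01, 1.0, 0.001]
contact_force: [2.9, 2.7, -9.5]
gripper_width: 0.502
t 12.6 tcp [0.5157 0.0131 0.0899] yang 88.87 z [-0.002  0.002 -1.   ] j [-1.200e-01 -5.200e-02  1.995e+00  1.000e-03  1.200e+00 -1.671e+00] F [ 2.9  2.7 -9.5] [ 0.59 -0.46 -0.5 ] g 0.5019733706148133
```

View pics/s1.png

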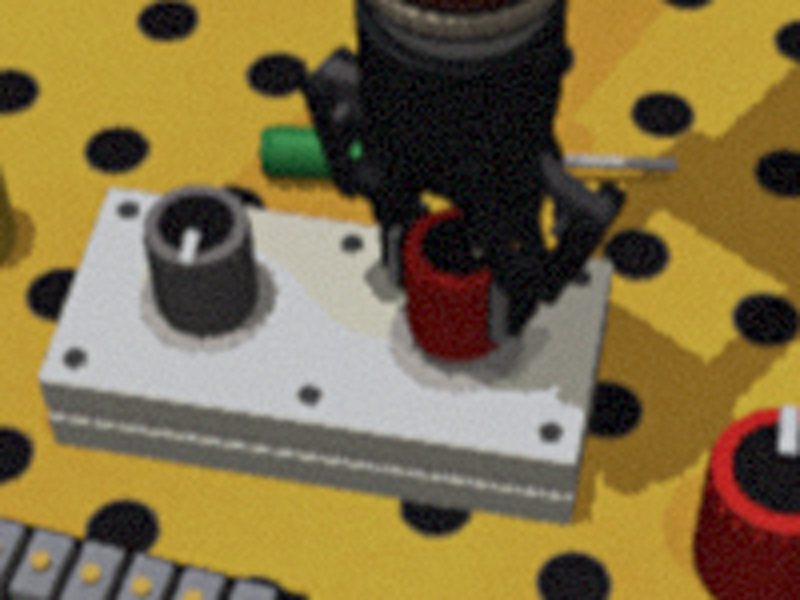

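The force dropped to 9.5 N and the tool rose to 90 mm. The scene picture shows the red cap with its base slightly raised, the grey cap untouched. I'll lift on.

```bash
python3 -m crank '[{"angular":[0,0,0.2],"delta_pos":[-0.02,0.02,-0.15],"gripper":0},{"angular":[0,0,0],"delta_pos":[0,0,-0.15],"gripper":0},{"angular":[0,0,0],"delta_pos":[0,0,-0.15],"gripper":0}]'; python3 w.py 13
```

```text
time: 13.08
tool_pos: [0.5185, 0.0126, 0.1074]
tool_rot: [0.001, 0.018, 1.0, -0.001]
contact_force: [-0.6, 0.2, -0.7]
gripper_width: 0.502
t 13.075 tcp [0.5185 0.0126 0.1074] yang 87.95 z [ 0.003 -0.001 -1.   ] j [-1.190e-01 -7.200e-02  1.982e+00 -1.000e-03  1.228e+00 -1.654e+00] F [-0.6  0.2 -0.7] [-0.01 -0.05 -0.01] g 0.5019752917374
```

The cap is free, with forces near zero. I'll raise it about 120 mm.

```bash
python3 -m crank '[{"angular":[0,0,0],"delta_pos":[0,0,-0.3],"gripper":0},{"angular":[0,0,0],"delta_pos":[0,0,-0.5],"gripper":0},{"angular":[0,0,0],"delta_pos":[0,0,-0.7],"gripper":0},{"angular":[0,0,0],"delta_pos":[0,0,-0.7],"gripper":0},{"angular":[0,0,0],"delta_pos":[0,0,-0.7],"gripper":0},{"angular":[0,0,0],"delta_pos":[0,0,-0.6],"gripper":0},{"angular":[0,0,0],"delta_pos":[0,0,-0.4],"gripper":0},{"angular":[0,0,0],"delta_pos":[0,0,-0.2],"gripper":0},{"angular":[0,0,0],"delta_pos":[0,0,0],"gripper":0},{"angular":[0,0,0],"delta_pos":[0,0,0],"gripper":0},{"angular":[0,0,0],"delta_pos":[0,0,0],"gripper":0},{"angular":[0,0,0],"delta_pos":[0,0,0],"gripper":0}]'; python3 w.py 14; python3 -c "
from h import *
f=grab_frame('scene'); cv2.imwrite('pics/s2.png',f[:,:,::-1])
print([(d['pixel'],d['conf']) for d in landmark_of('scene','cap_red_mid')], proj('scene',[.517,.0125,.22]))
for t in ('cell_mid','driver_mid','strip_mid','cap_grey_mid'): print(t,[(d['pixel'],d['conf']) for d in landmark_of('scene',t)][:2])
"
```

```text
time: 14.62
tool_pos: [0.5172, 0.0131, 0.2277]
tool_rot: [-0.0, 0.018, 1.0, 0.0]
contact_force: [0.6, -0.7, -0.2]
gripper_width: 0.502
t 14.625 tcp [0.5172 0.0131 0.2277] yang 87.92 z [-0.001  0.    -1.   ] j [-0.119 -0.194  1.882  0.     1.455 -1.653] F [ 0.6 -0.7 -0.2] [-0.01 -0.05 -0.04] g 0.5023184800388641
[([392.1, 248.4], 0.78), ([312.0, 128.8], 0.65)] [314.85691083 132.60995315]
cell_mid [([339.9, 290.5], 0.87)]
driver_mid [([315.7, 158.9], 0.85)]
strip_mid [([228.7, 273.0], 0.88), ([315.7, 130.3], 0.32)]
cap_grey_mid [([249.3, 184.0], 0.95), ([192.0, 170.0], 0.83)]
```

View pics/s2.png

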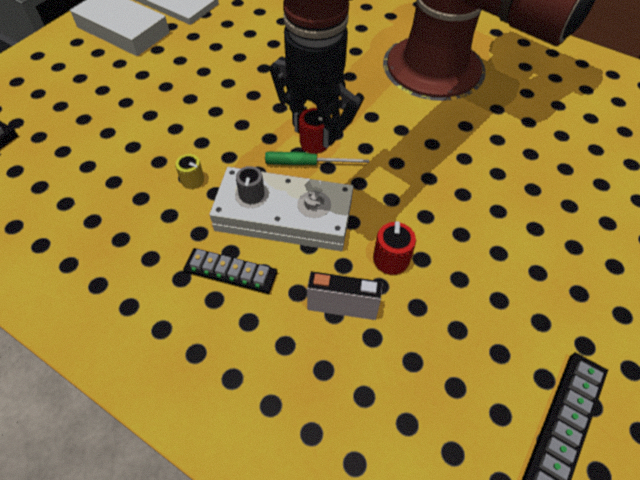

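View pics/w14.png

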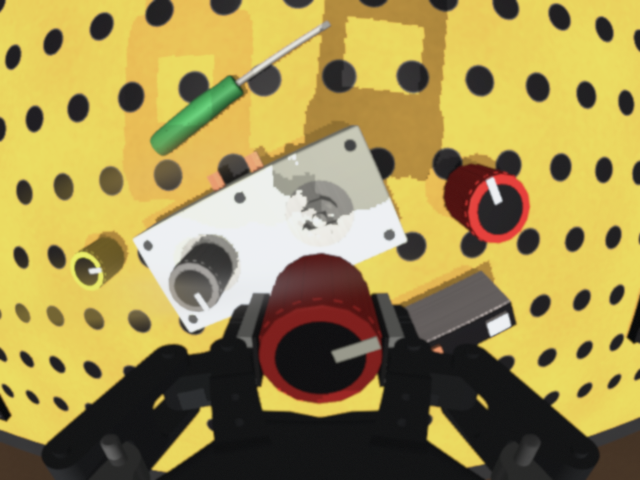

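The red cap hangs upright in the gripper at scene (313,130), and the bare stud shows at (314,197). The grey cap, driver, cell and strip look unmoved.

```bash
python3 -c "
from plant import *
print(abs(state()['joint_vel']).max()); print(job_done())"
```

```text
0.0012920546845366537
the job is handed in; nothing more can be done
None
```

The red cap is off its stud and held upright in the gripper. I handed the job in at about 15 s of the 45 s allowed; no verdict is reported.

- **Which way it loosens:** anticlockwise, so its stud is right-handed. I tried that way first and it ran past 24° with almost no resistance. It met the loosening stop at about 88–90°, where the torque rose to about 1 N m, so I did not need to try clockwise.
- **Lifting:** the cap dragged on the stud for the first 9 mm, with about 21 N down and 11 N sideways. I shifted the tool about 1 mm and it came free.
- **Last checks:** the TCP was at 0.228 m, which puts the cap centre at roughly 0.22 m against the 0.17 m needed. The arm was still and the outside forces were under 1 N.
- **Other things:** in the last pictures the stud is bare and the grey cap is still on. The driver, strip and grey cap were found within about 2 px of their start pixels. The cell's point was found 7 px from its start, but its outline in the picture looks unmoved, so I take that as detector scatter.

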